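Close a spindle housing with its bayonet cover

ROBOT

A 6-joint arm with a two-finger parallel gripper is mounted at the origin on the work surface. World frame = base frame: x ahead of the robot, y to its left, z up, the work surface at z = 0. Lengths are in m, angles in rad, forces in N, time in s.
With the tool pointing down it reaches from about 0.35 to 0.975 m from the base axis. Payload 4.9 kg.
Tool frame: the origin (TCP) lies midway between the tips of the shut fingers; the grasp point (between the pads) lies 19 mm behind it; z points along the fingers, y is the line along which they close (so a half turn about z gives the same grasp; the last joint's range is limited). The gripper opens to 85 mm and grips with 20 to 120 N. Pads are 22 mm wide; open, the fingers measure 114 mm over their backs; the gripper's body (76 mm by 85 mm) begins 54 mm behind the grasp point. The pads swing forward as they close: fully open they stand 13 mm farther back than shut.
Start: joints at [1.106, 0.053, 1.613, -0, 1.476, -0.119], TCP at [0.212, 0.588, 0.231] pointing down, gripper open.
Joint ranges: [-3.01, 3.01], [-1.01, 2.22], [0.06, 2.58], [-1.02, 4.17], [0.09, 2.62], [-3.14, 3.14]. Speed limits (rad/s): [2.57, 2.57, 3.14, 3.14, 3.14, 3.14].

INTERFACE

Orientations are given as a rotation vector (axis times angle).
In Python, from station import telemetry, optics, ctrl gives the robot as it stands.
- The arm moves only by the shell command python3 -m pendant 'ROWS' [FORCE]. ROWS is JSON, one flat list of numbers, 7 for each row, row after row: the turn, a rotation vector about the tool's x, y, z as a fraction of full scale, then the shift along the tool's x, y, z as a fraction of full scale, then the opening, from 0 (shut) to 1 (fully open). In form: [ax, ay, az, tx, ty, tz, fingers, ax, ay, az, tx, ty, tz, fingers, ...]. A call has 1 to 12 rows; each row is the pose to reach, as a shift and turn from the pose commanded when the call began, along the tool's axes at that moment; what a row does not reach only later rows make up. Full scale, the value 1, is 300 mm for a shift and 30 degrees for a turn. A row lasts 1/8 s, in which the tool goes at most 62.5 mm and 10.7 degrees, less where a joint would pass 70% of its speed; a pose out of reach is approached as far as the arm can. A call with a number of a shift or a turn outside -1 to 1 is refused whole. A call with a gripper value outside its range is refused whole. The fingers move at their own pace and stop on an object; FORCE is the grip in N (left out, the last holds). Time passes only in rows, so rows that repeat a pose let the fingers close. It gives the time, the measured TCP pose, the force, the opening and the grip force at its end, in the units of the state.
- telemetry.get_obs(): the state, without advancing time (a new reading comes with each control period).
- optics.get_image(name): name is "scene" or "side" or "wrist"; returns a dict with "image" (420x560x3 uint8, red, green, blue), "depth" (420x560 float32, m along the optical axis (not along the pixel's ray), 0 where there is no reading), "fx", "fy", "cx", "cy" (pixels), "rvec" (rotation vector, rad) and "tvec" (3), from world to camera coordinates, as OpenCV has them. Camera axes: x right, y down, z forward; pixel columns grow to the right and rows downward; lengths in m; the calibration is good to about 2 mm. A picture is of the moment at which its call begins.
- ctrl.finish_job(): hands the job in; it is judged then, once.
The state is a dict: "t": time; "q": joint angles; "dq": joint speeds; "effort": joint torques, N m; "tool_pos": TCP position; "tool_rot": TCP orientation; "contact_force": force on the tool from outside, world axes, zero at the start; "wrist_torque": the same for the moment, N m; "opening": finger opening in m; "grip_force": force on a finger pad.
Only numpy, scipy, OpenCV 4.12 (cv2) and the standard library are available. Lean on these libraries where they do the work, as an engineer would, in place of code of your own. Each camera call takes 0.05 s, during which the arm holds its last target. There are 200 camera calls.

TASK

Close the white spindle housing with its bayonet cover, the one with a straight grip bar and two ears: lower it in with its ears over the notches of the mouth, push it down against the spring and turn it clockwise (seen from above) up to the stop posts, so that the spring catch snaps in behind the ear, then let go. Leave the plain cover with the round knob and all the other loose things where they are.

Things in the scene. Friction and masses are not known exactly. Their poses are not given: they have to be found in the camera images.
- cap: Bayonet cover, loose, aluminium and steel, about 0.4 kg, 83 mm high, standing on the bench. Origin: centre of its underside, z up its axis. From the bottom: plug 60 mm diameter, 30 mm high, foot chamfered; flange 100 mm diameter, 30 to 38 mm high; on top a grip bar along x, 70 mm long, 20 mm wide, 38 to 83 mm high. Bar, two ears and two lugs lie on its x axis; it is the same after half a turn.
- cap_bar (a point): Point on the cover's axis inside the grip bar, 68 mm above its underside: a good height to grip the bar across its 20 mm width. Axes as cap.
- cap_lug (a point): Top of the outer end of the lug at +x: 44 mm from the cover's axis, 18 mm above its underside. Each of the two lugs (at +x and -x on the plug) is 14 mm wide and 11 to 18 mm above the underside.
- cap_ear (a point): Top of the outer end of the ear at +x: 64 mm from the cover's axis, 38 mm above its underside. Each of the two ears (at +x and -x on the flange's rim) is 12 mm wide and 8 mm thick, as the flange.
- mount: Spindle housing, fixed: white cast base 180 x 180 x 50 mm, on it a steel ring 176 mm diameter with a round mouth. Origin: centre of its underside, on the mouth's axis, z up. The cover's bar, ears and lugs lie along the mount's x axis (either way round) when locked. It enters turned 75 degrees anticlockwise (from above) of that, and is locked by turning it 75 degrees clockwise.
- mount_mouth (a point): Centre of the mouth at the ring's flat top, 85 mm above the bench. Axes as mount. Bore 92 mm diameter, narrowed to 64 mm by a lip 8 mm thick (77 to 85 mm above the bench) except at the two notches. The cover's lugs pass down only through the notches and turn under the lip. When locked the spring lifts the lugs against the lip: cover's underside then 59 mm above the bench.
- mount_notch (a point): Middle of one of two opposite notches in the lip, 37 mm from the mouth's axis, at the ring's top. Each is 20 mm wide at the lip's inner edge and 36 mm at the bore wall, has a dark index line on the ring beside it, and is centred 75 degrees anticlockwise (from above) of the mount's +x and -x axes.
- spring_plate (a point): Centre of the top of the round sprung plate in the bore, as the scene starts, 66 mm above the bench: the let-in cover rests on it there, lugs still in the notches, unable to turn. Push until its underside is below 59 mm to turn it; at 55 mm the flange bottoms on the ring (plate still sprung). It pushes up with 6 N at first, 11.5 N at the bottom. This point itself does not move.
- mount_stop (a point): Top centre of one of two fixed stop posts on the ring, 16 (radial) x 10 mm, 104 mm above the bench, 64 mm along the mount's x and 14 mm to the clockwise side; the other is opposite. The ears meet the posts about 3 degrees past the locked direction.
- catch (a joint): Spring catch on the ring: an upright dark strip 41 mm long, 4 mm thick, 86 to 104 mm above the bench, hinged near the ring's rim at x 61.5, y 51.4 mm of the mount. 0 = closed; grows in rad as its free end goes outward, about 0.2 as an ear passes. A spring closes it (2 to 4 N at the end). A clockwise-turning ear pushes it out; it snaps in behind the ear, holding it within 4 degrees of locked.
- catch_tip (a point): Free end of the spring catch, top edge; closed it lies at x 57.5, y 10.5, z 104 mm in the mount's frame, pointing to the stop post on the +x side.
- plain_cover: Bystander: a plain cover of the same diameter and height, with a round knob of 44 mm diameter and no ears, lugs or bar. Origin: centre of its underside. Loose; leave alone.
- bushing: Bystander: heavy finned steel bushing with a 140 mm flange on top, 76 mm high. Origin: centre of its underside. Loose; leave alone.
- carton_a: Bystander: lower of two stacked cartons, 100 x 100 x 36 mm. Origin: centre of its underside. Leave alone.
- carton_b: Bystander: upper of the two stacked cartons, 100 x 100 x 36 mm. Leave alone.
- bearing: Bystander: steel ring bearing lying flat, 90 mm diameter, 22 mm high. Origin: centre of its underside. Leave alone.
- wrench: Bystander: wrench lying flat, 200 mm long along its x axis. Leave alone.
- screwdriver: Bystander: screwdriver lying flat, 200 mm long along its x axis. Leave alone.
There are look-alikes about, which are no part of the job. Leave any brown or pink look-alike of the cap alone.

How it is judged:
On the way, in this order (a step that is already met when the one before it is completed fails the run):
1. the cover is pushed down into the mouth through the notches, against the spring (horizontal distance between cap and mount below 0.005 m and z of cap in the frame of mount below 0.062 m and angle between the x axis of cap and the x axis of mount, either way round above 0.9 rad), for 0.05 s.
2. it is turned so that an ear pushes the spring catch aside (z of cap in the frame of mount below 0.062 m and value of joint catch above 0.08 rad), for 0.02 s.
At the end, for the whole second after the job is handed in: The bayonet cover sits in the housing's mouth, centred within 5 mm, upright within 0.08 rad, underside 52 to 62 mm above the bench, its bar along the mount's x axis (either way round) within 0.14 rad, the spring catch closed again (below 0.05 rad), the cover at rest (horizontal distance between cap and mount below 0.005 m and z of cap in the frame of mount between 0.052 and 0.062 m and angle between the x axis of cap and the x axis of mount, either way round below 0.14 rad and angle between cap's own z axis and vertical below 0.08 rad and value of joint catch below 0.05 rad and linear speed of cap below 0.02 m/s); the robot touches nothing.
It fails at once if a bystander is moved by more than 30 mm (distance of any of plain_cover, bushing, carton_a, carton_b, bearing, wrench, screwdriver from where it was at the start of the episode above 0.03 m).
It also fails if it takes over 45 s, if anything falls off the work surface, if the arm or the gripper's body presses on something with over 40 N, if the wrist force passes 120 N, or if a joint passes its speed limit or range.

## Working session

There is one attempt and no reset: what is moved stays moved. The work goes in short steps, Python scripts to look and compute and a shell command to move; the robot and the scene stay as the last step left them, time stands still between calls to the robot, and variables do not carry over. Pictures are saved under pics/ and viewed, at most 10 in all, crops included, and the job is handed in when it is done.

```bash
mkdir -p pics; ls; cat > h.py <<'E'
import numpy as np, cv2
from station import telemetry, optics, ctrl
def snap(n,tag):
    d=optics.get_image(n); np.savez(f'{tag}.npz',**d); cv2.imwrite(f'pics/{tag}.png',d['image'][...,::-1]); return d
def load(tag): return {k:v for k,v in np.load(f'{tag}.npz').items()}
def world(d,u,v,z=None):
    """pixel->world by depth, or by plane z"""
    R=cv2.Rodrigues(d['rvec'])[0]; c=-R.T@d['tvec'].ravel()
    r=R.T@np.array([(u-d['cx'])/d['fx'],(v-d['cy'])/d['fy'],1])
    s=d['depth'][int(round(v)),int(round(u))] if z is None else (z-c[2])/r[2]
    return c+s*r
def proj(d,P):
    return cv2.projectPoints(np.float64(P).reshape(-1,3),d['rvec'],d['tvec'],np.array([[d['fx'],0,d['cx']],[0,d['fy'],d['cy']],[0,0,1.]]),None)[0].reshape(-1,2)
E
python3 - <<'E'
from h import *
for n in('scene','side','wrist'):
    d=snap(n,n+'0'); R=cv2.Rodrigues(d['rvec'])[0]; print(n,-R.T@d['tvec'].ravel(),d['fx'])
o=telemetry.get_obs(); print(o)
a=cv2.imread('pics/scene0.png');b=cv2.imread('pics/side0.png')
E
```

```text
pics
scene [ 0.86903748 -0.69844405  0.98710054] 388.7789514662276
side [ 0.10678987 -1.04307754  1.04314235] 511.83912154101876
wrist [0.14177582 0.6127811  0.37339676] 351.88789262477655
{'t': 0.15, 'q': array([ 1.10599842e+00,  5.32429695e-02,  1.61396178e+00,  2.35459409e-06,
        1.47599541e+00, -1.18996155e-01]), 'dq': array([-0.00060032, -0.00149351, -0.00477981,  0.00050653, -0.00217816,
       -0.00017611]), 'effort': array([ 8.69335472e-04, -3.94231832e+01, -3.70725596e+01, -8.06468483e-05,
        4.53229412e-03,  3.03680008e-05]), 'tool_pos': array([0.21162546, 0.58757354, 0.23033207]), 'tool_rot': array([-5.40401994e-01, -3.09429213e+00,  2.41683687e-03]), 'contact_force': array([-0.02991701, -0.77830008, -0.72598932]), 'wrist_torque': array([ 0.03032247, -0.02499028, -0.02161326]), 'grip_force': 0.0, 'opening': 0.08527166589815476}
```

View pics/scene0.png

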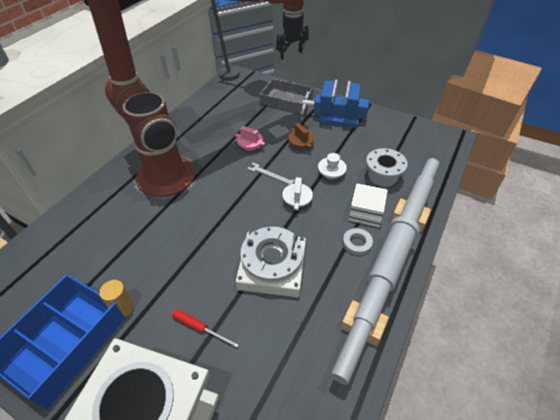

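View pics/side0.png

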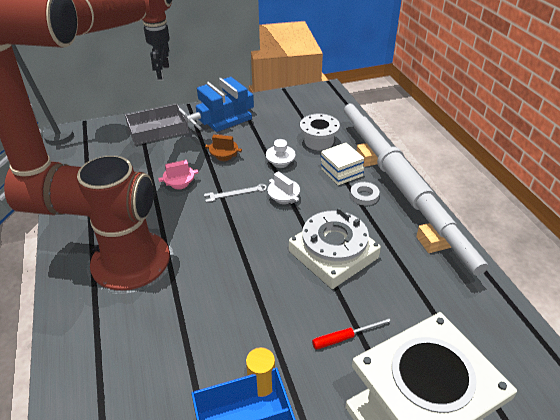

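Candidates for the cover: the pink one (scene 249,139), the brown one (300,135), the plain cover with a round knob (332,167), and the aluminium one with a bar (297,193; side 284,188). The last one fits because it is grey metal with a straight bar and ears. The housing is at scene (272,255). I'll confirm this in enlarged crops.

```bash
python3 - <<'E'
from h import *
s=cv2.imread('pics/scene0.png');e=cv2.imread('pics/side0.png')
c=lambda i,u,v,w,h,k: cv2.resize(i[v:v+h,u:u+w],None,fx=k,fy=k,interpolation=cv2.INTER_CUBIC)
a=np.hstack([c(s,270,170,60,50,5),c(e,255,165,60,50,5)])  # 600x250
b=np.hstack([c(s,230,220,80,80,3.75),c(e,285,205,100,80,3.75)[:, :300]])
b=np.hstack([c(s,230,220,80,80,4),c(e,285,205,100,80,4)]); a=np.hstack([a,np.zeros((250,120,3),np.uint8)])
cv2.imwrite('pics/crop0.png',np.vstack([a,b]))
E
```

```text
(no output)
```

View pics/crop0.png

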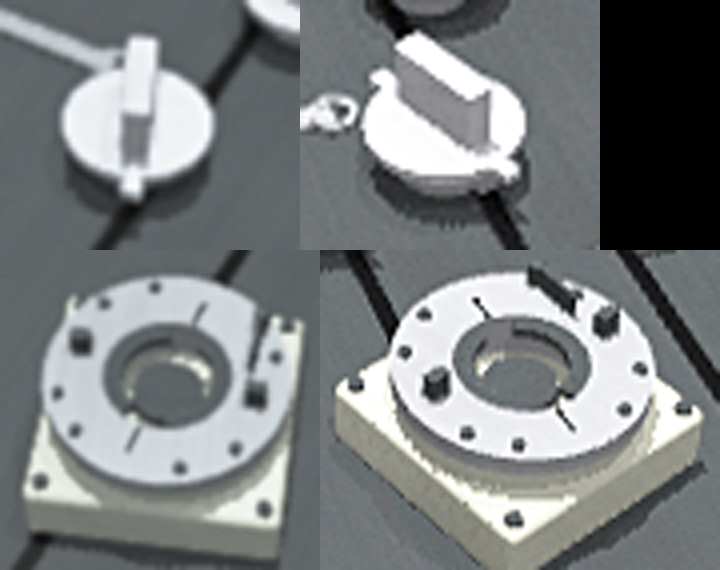

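The crops confirm it: the aluminium cover has a bar and two ears (scene bar top about 298,185; side about 284,178). The housing's posts are at scene (250,240) and (294,253), and side (314,236) and (357,220). The catch is at the right in scene, by the post at (294,253), so that side is mount +x.

```bash
python3 - <<'E'
from h import *
S=load('scene0');D=load('side0')
def tri(p,q):
    P=lambda d:np.array([[d['fx'],0,d['cx']],[0,d['fy'],d['cy']],[0,0,1.]])@np.c_[cv2.Rodrigues(d['rvec'])[0],d['tvec'].ravel()]
    X=cv2.triangulatePoints(P(S),P(D),np.float64(p).reshape(2,1),np.float64(q).reshape(2,1)).ravel();return (X[:3]/X[3]).round(4)
pts=dict(barc=((298,185),(283.6,178.4)),barfar=((298.8,177.8),(276.3,173.2)),barnear=((298,191),(291.3,183.8)),post_m=((250,240.3),(314.2,236.2)),post_p=((294,253),(356.7,220.3)),l1=((280,236),(325,219.5)),l2=((263.3,267.5),(346.5,246.3)))
for k,(p,q) in pts.items(): print(k,tri(p,q),world(S,*p).round(3),world(D,*q).round(3))
# depth clouds
def cloud(d):
    v,u=np.mgrid[:420,:560];z=d['depth'];R=cv2.Rodrigues(d['rvec'])[0]
    c=np.stack([(u-d['cx'])/d['fx']*z,(v-d['cy'])/d['fy']*z,z],-1).reshape(-1,3)
    return ((c-d['tvec'].ravel())@R)[z.ravel()>0]
m=tri(*pts['post_m'])[:2]/2+tri(*pts['post_p'])[:2]/2; b=tri(*pts['barc'])[:2]; print('mid',m)
for n,d in(('S',S),('D',D)):
    c=cloud(d)
    w=c[(np.hypot(*(c[:,:2]-b).T)<.07)&(c[:,2]>.075)&(c[:,2]<.1)]
    r=cv2.minAreaRect(np.float32(w[:,:2]*1000)); print(n,'bar',len(w),w.mean(0),r)
    w=c[(np.hypot(*(c[:,:2]-m).T)<.11)&(abs(c[:,2]-.085)<.004)]
    r=cv2.minEnclosingCircle(np.float32(w[:,:2]*1000)); print('ring',len(w),r, w[:,2].mean())
    w=c[(np.hypot(*(c[:,:2]-m).T)<.11)&(c[:,2]>.098)]; print('posts',len(w)); 
    for g in (w[(w-np.r_[m,0])@np.r_[tri(*pts['post_p'])[:2]-m,0]>0],w[(w-np.r_[m,0])@np.r_[tri(*pts['post_p'])[:2]-m,0]<0]): print(g.round(3).tolist())
E
```

```text
barc [0.4837 0.1168 0.077 ] [0.485 0.115 0.08 ] [0.482 0.112 0.081]
barfar [0.4705 0.1486 0.0767] [0.472 0.145 0.081] [0.468 0.141 0.082]
barnear [0.4977 0.0884 0.0765] [0.498 0.089 0.081] [0.498 0.086 0.076]
post_m [ 0.4746 -0.1659  0.1005] [ 0.475 -0.166  0.103] [ 0.474 -0.168  0.102]
post_p [ 0.6041 -0.1457  0.1013] [ 0.604 -0.145  0.103] [ 0.604 -0.148  0.102]
l1 [ 0.5336 -0.097   0.0806] [ 0.537 -0.102  0.088] [ 0.533 -0.099  0.083]
l2 [ 0.5466 -0.215   0.0857] [ 0.547 -0.216  0.085] [ 0.547 -0.213  0.084]
mid [ 0.53935 -0.1558 ]
S bar 100 [0.48435561 0.1094529  0.08207575] ((482.5660095214844, 112.23828887939453), (19.495290756225586, 70.66386413574219), 25.979551315307617)
ring 1997 ((538.8992919921875, -157.1524658203125), 89.3777084350586) 0.08483721861656773
posts 85
[[0.575, -0.084, 0.105], [0.578, -0.082, 0.105], [0.574, -0.088, 0.105], [0.576, -0.085, 0.103], [0.579, -0.084, 0.103], [0.581, -0.081, 0.101], [0.575, -0.09, 0.103], [0.579, -0.09, 0.105], [0.58, -0.087, 0.103], [0.583, -0.086, 0.104], [0.578, -0.095, 0.106], [0.579, -0.091, 0.102], [0.583, -0.092, 0.105], [0
[... 3222 characters left out ...]
3, -0.151, 0.099], [0.597, -0.152, 0.098], [0.599, -0.154, 0.099], [0.601, -0.155, 0.1]]
[[0.476, -0.161, 0.103], [0.479, -0.162, 0.102], [0.469, -0.164, 0.104], [0.473, -0.163, 0.102], [0.476, -0.162, 0.1], [0.477, -0.166, 0.103], [0.479, -0.168, 0.104], [0.466, -0.167, 0.104], [0.468, -0.168, 0.104], [0.471, -0.168, 0.103], [0.474, -0.168, 0.102], [0.477, -0.166, 0.1], [0.479, -0.168, 0.101], [0.482, -0.168, 0.1], [0.465, -0.168, 0.101], [0.466, -0.173, 0.106], [0.47, -0.17, 0.102], [0.472, -0.172, 0.103], [0.475, -0.172, 0.103], [0.479, -0.17, 0.099], [0.465, -0.168, 0.098], [0.468, -0.175, 0.104], [0.472, -0.172, 0.1], [0.475, -0.172, 0.099], [0.466, -0.175, 0.1], [0.469, -0.174, 0.099]]
```

```bash
cat >> h.py <<'E'
from scipy.spatial.transform import Rotation as Ro
def plan(pos,yaw):
    """fractions from measured pose to TCP pos, tool down, tool-y at yaw deg"""
    o=telemetry.get_obs(); R=Ro.from_rotvec(o['tool_rot']); y=np.radians(yaw)
    T=np.c_[[-np.sin(y),np.cos(y),0],[np.cos(y),np.sin(y),0],[0,0,-1]]
    d=R.inv().apply(np.array(pos)-o['tool_pos'])/.3
    r=(R.inv()*Ro.from_matrix(T)).as_rotvec()*180/np.pi/30
    print('turn',r.round(4),'shift',d.round(4),'t',o['t'])
E
python3 -c "
from h import *
plan([.482,.113,.20],24.5)"
```

```text
turn [-3.0000e-03  9.0000e-04  1.5229e+00] shift [-1.3841 -1.1826  0.1027] t 0.15
```

```bash
python3 -m pendant '[0,0,0.2,-0.2,-0.17,0,0.7, 0,0,0.4,-0.4,-0.34,0,0.7, 0,0,0.6,-0.6,-0.51,0,0.7, 0,0,0.8,-0.8,-0.68,0,0.7, 0,0,0.95,-0.95,-0.81,0,0.7, 0,0,0.95,-0.95,-0.81,0,0.7, 0,0,0.95,-0.95,-0.81,0,0.7]' 40; python3 -c "
from h import *
plan([.482,.113,.20],24.5)"
```

```text
t: 1.02
tool_pos: [0.3991, 0.2596, 0.2311]
tool_rot: [1.295, 2.862, -0.001]
contact_force: [0.5, 0.4, -0.2]
opening: 0.0599
grip_force: 0.0
turn [-4.000e-04  1.100e-03  5.597e-01] shift [-0.5494 -0.1149  0.1039] t 1.025
```

```bash
python3 -m pendant '[0,0,0.28,-0.18,-0.04,0.03,0.7, 0,0,0.56,-0.37,-0.08,0.06,0.7, 0,0,0.56,-0.55,-0.115,0.1,0.7, 0,0,0.56,-0.55,-0.115,0.1,0.7, 0,0,0.56,-0.55,-0.115,0.1,0.7]'; python3 -c "
from h import *
plan([.482,.113,.087],24.5)
d=snap('wrist','w1'); print(proj(d,[[.482,.113,.083],[.4675,.1448,.083],[.4965,.0812,.083]]))"
```

```text
t: 1.65
tool_pos: [0.4812, 0.1176, 0.2011]
tool_rot: [-1.689, -2.648, -0.0]
contact_force: [-0.3, -0.4, -0.8]
opening: 0.0596
grip_force: 0.0
turn [-0.0009 -0.0019  0.0143] shift [-0.0154 -0.0039  0.3802] t 1.65
[[280.10115098 208.00152732]
 [280.41059328 163.18059349]
 [279.81364004 249.64582932]]
```

View pics/w1.png

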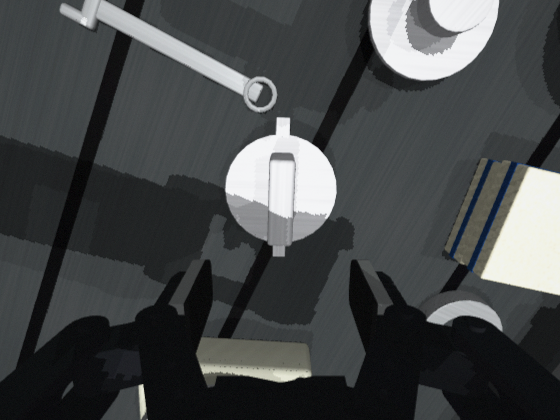

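The wrist view shows the bar across columns 270–294, the ears at (283,120) and (279,253), and the flange centred near (281,187). This is the right cover. I'll refine its pose from depth.

```bash
python3 - <<'E'
from h import *
d=load('w1')
v,u=np.mgrid[:420,:560];z=d['depth'];R=cv2.Rodrigues(d['rvec'])[0]
c=np.stack([(u-d['cx'])/d['fx']*z,(v-d['cy'])/d['fy']*z,z],-1); c=(c-d['tvec'].ravel())@R
m=(u>215)&(u<345)&(v>105)&(v<262)
w=c[m&(c[...,2]>.078)&(c[...,2]<.09)]; print('bar',len(w),w[:,2].mean(),cv2.minAreaRect(np.float32(w[:,:2]*1000)))
w=c[m&(abs(c[...,2]-.038)<.004)]; print('flange',w[:,2].mean()); k=w[np.hypot(*(w[:,:2]-[.482,.113]).T)<.052]
print(cv2.minEnclosingCircle(np.float32(k[:,:2]*1000)))
a,b=world(d,283,122,.038),world(d,279.3,252,.038); print(a,b,(a+b)/2,np.degrees(np.arctan2(*(a-b)[1::-1])))
E
```

```text
bar 2202 0.08310495899132465 ((481.0268859863281, 116.09930419921875), (20.02471351623535, 69.97239685058594), 22.99820327758789)
flange 0.0384128672541672
((481.9919128417969, 113.0106430053711), 51.98550033569336)
[0.45780171 0.17072809 0.038     ] [0.50514762 0.06105623 0.038     ] [0.48147466 0.11589216 0.038     ] 113.35010529184039
```

```bash
python3 -c "
from h import *
plan([.481,.116,.049],23.1)"
```

```text
turn [ 0.0001 -0.0012  0.063 ] shift [-0.006  -0.0033  0.5079] t 1.7
```

```bash
python3 -m pendant '[0,0,0.06,-0.006,-0.003,0.15,0.7, 0,0,0.06,-0.006,-0.003,0.3,0.7, 0,0,0.06,-0.006,-0.003,0.42,0.7, 0,0,0.06,-0.006,-0.003,0.508,0.7, 0,0,0.06,-0.006,-0.003,0.508,0.7, 0,0,0.06,-0.006,-0.003,0.508,0, 0,0,0.06,-0.006,-0.003,0.508,0, 0,0,0.06,-0.006,-0.003,0.508,0, 0,0,0.06,-0.006,-0.003,0.508,0]' 80; python3 -c "
from h import *
plan([.481,.116,.049],23.1)"
```

```text
t: 2.82
tool_pos: [0.4829, 0.1149, 0.051]
tool_rot: [1.731, 2.619, 0.004]
contact_force: [-2.0, 1.2, 6.7]
opening: 0.0187
grip_force: 79.3
turn [ 0.0058  0.0009 -0.0005] shift [ 0.0058 -0.0044  0.0065] t 2.825
```

```bash
python3 -m pendant '[0,0,0,0,0,-0.15,0, 0,0,0,0,0,-0.3,0, 0,0,0,0,0,-0.45,0, 0,0,0,0,0,-0.52,0, 0,0,0,0,0,-0.52,0, 0,0,0,0,0,-0.52,0]'; python3 -c "
from h import *
plan([.539,-.157,.205],6.3)"
```

```text
t: 3.58
tool_pos: [0.4805, 0.1145, 0.2029]
tool_rot: [-1.731, -2.619, 0.003]
contact_force: [-0.8, -1.1, -3.4]
opening: 0.0189
grip_force: 79.5
turn [-0.0057 -0.0009  0.5594] shift [-0.9089 -0.1753 -0.0072] t 3.575
```

```bash
python3 -m pendant '[0,0,0.1,-0.16,-0.03,0,0, 0,0,0.2,-0.32,-0.06,0,0, 0,0,0.3,-0.48,-0.09,0,0, 0,0,0.4,-0.63,-0.12,0,0, 0,0,0.5,-0.78,-0.15,0,0, 0,0,0.56,-0.87,-0.165,0,0, 0,0,0.56,-0.91,-0.175,0,0, 0,0,0.56,-0.91,-0.175,0,0, 0,0,0.56,-0.91,-0.175,0,0, 0,0,0.56,-0.91,-0.175,0,0]'; python3 - <<'E'
from h import *
plan([.539,-.157,.205],6.3)
o=telemetry.get_obs();print(o['tool_pos'],o['contact_force'])
w=snap('wrist','w2');s=snap('scene','s2');e=snap('side','e2')
c=lambda i,u,v,W,h,k: cv2.resize(i['image'][v:v+h,u:u+W,::-1],None,fx=k,fy=k,interpolation=cv2.INTER_CUBIC)
W=cv2.resize(w['image'][...,::-1],(480,360)); W=np.vstack([W,np.zeros((40,480,3),np.uint8)])
cv2.imwrite('pics/m2.png',np.hstack([W,np.vstack([c(s,220,160,100,125,1.6*1)[:200],c(e,280,130,100,125,1.6)[:200]])]))
E
```

```text
t: 4.82
tool_pos: [0.5402, -0.1561, 0.2048]
tool_rot: [-2.094, -2.341, -0.0]
contact_force: [-0.3, 0.3, -2.3]
opening: 0.0187
grip_force: 79.4
turn [-0.0001 -0.0005  0.0025] shift [-0.0027 -0.0042 -0.0005] t 4.825
[ 0.54017602 -0.15605198  0.20483651] [-0.32241169  0.33651606 -2.30532972]
```

View pics/w2.png

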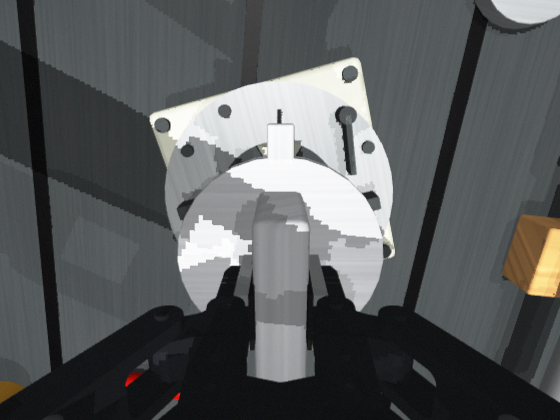

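The wrist view shows the held cover with its ear at (281,124–158), in line with the index line at (280,110–124). Next I'll measure the offset between cover and ring centres from the same view, plus the index line.

```bash
cat >> h.py <<'E'
def cloud(d):
    v,u=np.mgrid[:420,:560];z=d['depth'];R=cv2.Rodrigues(d['rvec'])[0]
    c=np.stack([(u-d['cx'])/d['fx']*z,(v-d['cy'])/d['fy']*z,z],-1)
    return (c-d['tvec'].ravel())@R
def circ(P,r,c0,tol=.004):
    """fit the centre of a known-radius outer arc: use outermost points per bearing"""
    from scipy.optimize import least_squares
    b=np.degrees(np.arctan2(*(P-c0).T[::-1])).astype(int)//5; rr=np.hypot(*(P-c0).T)
    E=np.array([P[b==k][rr[b==k].argmax()] for k in np.unique(b)]); 
    E=E[abs(np.hypot(*(E-c0).T)-r)<tol]
    s=least_squares(lambda c:np.hypot(*(E-c).T)-r,c0,loss='soft_l1',f_scale=.0005); return s.x.round(4),len(E)
E
python3 - <<'E'
from h import *
d=load('w2');c=cloud(d);t=np.array([.540,-.156])
h=c[...,2]; m=(np.hypot(c[...,0]-t[0],c[...,1]-t[1])<.075)
m[285:]=0
q=h[m&(h>.17)&(h<.21)]; zf=np.median(q); print('flange z',zf, np.percentile(q,[5,95]))
P=c[m&(abs(h-zf)<.004)][:,:2]
print('cap',circ(P,.05,t))
P=c[(abs(h-.085)<.004)][:,:2]
print('ring',circ(P,.088,np.array([.539,-.157]),.006))
e=world(d,281,124,zf); print('ear end',e,'line',world(d,280,111,.085),world(d,280,123,.085))
for k in('s2','e2'):
    c=cloud(load(k));h=c[...,2];P=c[(abs(h-.085)<.004)][:,:2];print(k,circ(P,.088,np.array([.539,-.157]),.006))
    m=(np.hypot(c[...,0]-t[0],c[...,1]-t[1])<.075);P=c[m&(abs(h-zf)<.004)][:,:2];print(len(P),circ(P,.05,t))
for k in('scene0','side0'):
    c=cloud(load(k));h=c[...,2];P=c[(abs(h-.085)<.004)][:,:2];print(k,circ(P,.088,np.array([.539,-.157]),.006))
E
```

```text
flange z 0.19239263906082016 [0.19128811 0.19357576]
cap (array([ 0.5391, -0.1555]), 40)
ring (array([ 0.5376, -0.1561]), 45)
ear end [ 0.53233726 -0.09185682  0.19239264] line [ 0.53131793 -0.08906252  0.085     ] [ 0.53224656 -0.09743441  0.085     ]
s2 (array([ 0.5399, -0.1574]), 21)
585 (array([ 0.5404, -0.1568]), 53)
e2 (array([ 0.5374, -0.1577]), 29)
488 (array([ 0.5388, -0.1566]), 46)
scene0 (array([ 0.5398, -0.157 ]), 24)
side0 (array([ 0.538 , -0.1574]), 30)
```

```bash
python3 -c "
from h import *
plan([.5392,-.1569,.1405],6.1)"
```

```text
turn [0.0005 0.0002 0.0081] shift [-0.0009 -0.0038  0.2153] t 4.975
```

```bash
python3 -m pendant '[0,0,0,-0.001,-0.004,0.1,0, 0,0,0,-0.001,-0.004,0.2,0, 0,0,0,-0.001,-0.004,0.24,0, 0,0,0,-0.001,-0.004,0.275,0, 0,0,0,-0.001,-0.004,0.275,0, 0,0,0,-0.001,-0.004,0.275,0]'; python3 - <<'E'
from h import *
plan([.5392,-.1569,.1065],6.1)
o=telemetry.get_obs();print(o['tool_pos'],o['contact_force'],o['wrist_torque'])
s=snap('scene','s3');e=snap('side','e3')
c=lambda i,u,v,W,h,k: cv2.resize(i['image'][v:v+h,u:u+W,::-1],None,fx=k,fy=k,interpolation=cv2.INTER_CUBIC)
cv2.imwrite('pics/m3.png',np.hstack([c(s,222,190,100,110,4),c(e,285,175,100,110,4)]))
E
```

```text
t: 5.72
tool_pos: [0.5399, -0.1579, 0.1236]
tool_rot: [2.095, 2.339, 0.001]
contact_force: [0.3, 0.0, -3.4]
opening: 0.0188
grip_force: 79.2
turn [0.0033 0.002  0.0063] shift [ 0.0036 -0.002   0.0572] t 5.725
[ 0.53987856 -0.15788995  0.12364903] [ 3.20806879e-01  2.45978858e-04 -3.41554672e+00] [ 0.03359152 -0.01607078 -0.04308733]
```

View pics/m3.png

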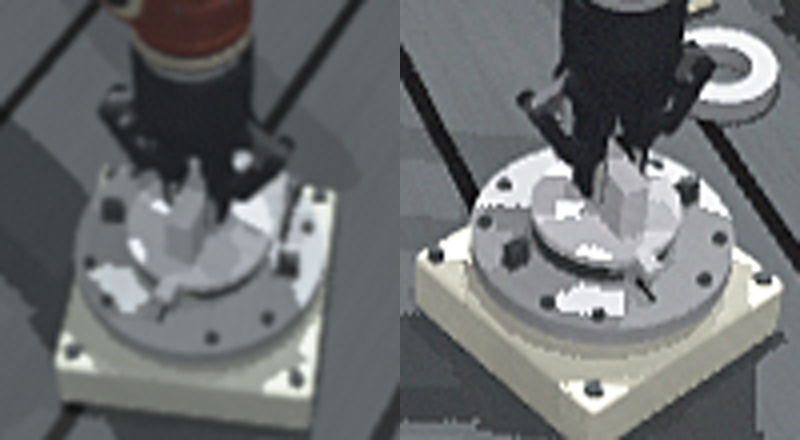

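The cover's plug has entered centred, with the ear over the index line (crop 165,295 / 640,285) and no side force. Pushing down.

```bash
python3 -m pendant '[0,0,0,0,0,0.02,0, 0,0,0,0,0,0.035,0, 0,0,0,0,0,0.05,0, 0,0,0,0,0,0.056,0, 0,0,0,0,0,0.056,0, 0,0,0,0,0,0.056,0]'; python3 - <<'E'
from h import *
plan([.5392,-.1569,.1072],-23.9)
o=telemetry.get_obs();print(o['tool_pos'],o['contact_force'],o['wrist_torque'])
w=snap('side','e4');c=cloud(w);t=np.array([.539,-.157]);m=np.hypot(c[...,0]-t[0],c[...,1]-t[1])<.075
h=c[...,2];P=c[m&(h>.089)&(h<.099)];print(np.median(P[:,2]),len(P))
E
```

```text
t: 6.58
tool_pos: [0.5399, -0.158, 0.1074]
tool_rot: [2.095, 2.339, 0.001]
contact_force: [-2.3, 1.1, 6.1]
opening: 0.019
grip_force: 80.8
turn [0.0034 0.0012 1.0062] shift [ 0.0039 -0.0021  0.0008] t 6.575
[ 0.53994189 -0.15798233  0.10744465] [-2.33256217  1.11578369  6.13135566] [0.17327454 0.45619062 0.00861502]
0.09288469382479217 559
```

```bash
python3 -m pendant '[0,0,0.2,0,0,0.001,0, 0,0,0.4,0,0,0.001,0, 0,0,0.6,0,0,0.001,0, 0,0,0.8,0,0,0.001,0, 0,0,1,0,0,0.001,0, 0,0,1,0,0,0.001,0]'; python3 - <<'E'
from h import *
plan([.5392,-.1569,.1072],-53.9)
o=telemetry.get_obs();print(o['wrist_torque'])
E
```

```text
t: 7.38
tool_pos: [0.5406, -0.1581, 0.1075]
tool_rot: [2.629, 1.715, 0.003]
contact_force: [-0.5, 1.4, 7.8]
opening: 0.0189
grip_force: 80.8
turn [ 0.0066 -0.0021  1.0049] shift [ 0.0018 -0.0058  0.0011] t 7.375
[ 0.18162112  0.17886815 -0.10374514]
```

```bash
python3 -m pendant '[0,0,0.2,0,-0.002,0.001,0, 0,0,0.4,0,-0.002,0.001,0, 0,0,0.6,0,-0.002,0.001,0, 0,0,0.8,0,-0.002,0.001,0, 0,0,1,0,-0.002,0.001,0, 0,0,1,0,-0.002,0.001,0]'; python3 - <<'E'
from h import *
plan([.5392,-.1569,.1072],-68.7)
o=telemetry.get_obs();print(o['wrist_torque'])
E
```

```text
t: 8.12
tool_pos: [0.539, -0.1581, 0.1067]
tool_rot: [2.984, 0.976, 0.0]
contact_force: [-3.6, -1.4, 7.3]
opening: 0.0188
grip_force: 80.8
turn [0.0035 0.0006 0.4978] shift [ 0.003  -0.0029 -0.0015] t 8.125
[-0.12226832  0.67650985 -0.20490406]
```

```bash
python3 -m pendant '[0,0,0.15,0,0,0,0, 0,0,0.3,0,0,0,0, 0,0,0.45,0,0,0,0, 0,0,0.56,0,0,0,0, 0,0,0.56,0,0,0,0, 0,0,0.56,0,0,0,0]'; python3 - <<'E'
from h import *
plan([.5392,-.1569,.1072],-68.7)
o=telemetry.get_obs();print(o['wrist_torque'])
s=snap('scene','s5');e=snap('side','e5')
c=lambda i,u,v,W,h,k: cv2.resize(i['image'][v:v+h,u:u+W,::-1],None,fx=k,fy=k,interpolation=cv2.INTER_CUBIC)
cv2.imwrite('pics/m5.png',np.hstack([c(s,230,205,80,80,5),c(e,295,190,80,80,5)]))
E
```

```text
t: 8.88
tool_pos: [0.5397, -0.1579, 0.1071]
tool_rot: [3.094, 0.532, 0.003]
contact_force: [-0.9, -0.2, 6.6]
opening: 0.0188
grip_force: 80.9
turn [ 0.0044 -0.0034 -0.0595] shift [-0.0006 -0.0038 -0.0002] t 8.875
[0.12120527 0.39149691 0.1016008 ]
```

View pics/m5.png

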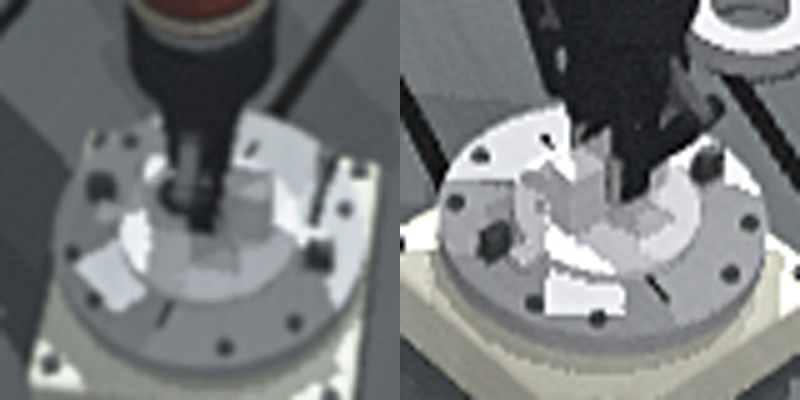

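The ear sits beside the +x post (scene crop 310,240) and the catch looks closed (320,190). I'll check the catch angle numerically before letting go.

```bash
cat > chk.py <<'E'
from h import *
import sys
y=np.radians(21.3);M=np.array([[np.cos(y),np.sin(y)],[-np.sin(y),np.cos(y)]])
for k in sys.argv[1:]:
    c=cloud(load(k)).reshape(-1,3); p=(c[:,:2]-[.539,-.157])@M.T*1000
    m=(c[:,2]>.097)&(c[:,2]<.108)&(p[:,0]>48)&(p[:,0]<80)&(p[:,1]>6)&(p[:,1]<50)
    q=p[m]; A=np.polyfit(q[:,1],q[:,0],1); print(k,len(q),'slope',A[0].round(3),'x at y=10.5',np.polyval(A,10.5).round(1),'ymin',q[:,1].min().round(1))
E
python3 chk.py scene0 side0 s3 e3 s5 e5
```

```text
scene0 27 slope 0.121 x at y=10.5 57.3 ymin 10.5
side0 33 slope 0.095 x at y=10.5 56.1 ymin 10.4
s3 27 slope 0.145 x at y=10.5 57.0 ymin 8.7
e3 4 slope -0.021 x at y=10.5 57.8 ymin 12.1
s5 27 slope 0.135 x at y=10.5 57.1 ymin 11.1Traceback (most recent call last):
  File "chk.py", line 7, in <module>
    q=p[m]; A=np.polyfit(q[:,1],q[:,0],1); print(k,len(q),'slope',A[0].round(3),'x at y=10.5',np.polyval(A,10.5).round(1),'ymin',q[:,1].min().round(1))
              ~~~~~~~~~~^^^^^^^^^^^^^^^^^
    raise TypeError("expected non-empty vector for x")
TypeError: expected non-empty vector for x
```

The catch is closed and the tool is about 2° past locked. Releasing and backing off straight up.

```bash
python3 -m pendant '[0,0,0,0,0,0,0.6, 0,0,0,0,0,0,0.6, 0,0,0,0,0,0,0.6, 0,0,0,0,0,0,0.6, 0,0,0,0,0,-0.05,0.6, 0,0,0,0,0,-0.15,0.6, 0,0,0,0,0,-0.3,0.6, 0,0,0,0,0,-0.45,0.6, 0,0,0,0,0,-0.55,0.6, 0,0,0,0,0,-0.55,0.6]'; python3 - <<'E'
from h import *
w=snap('wrist','w6');s=snap('scene','s6');e=snap('side','e6')
c=cloud(w);t=np.array([.539,-.157]);h=c[...,2];m=np.hypot(c[...,0]-t[0],c[...,1]-t[1])<.05
P=c[m&(h>.13)&(h<.155)];print(np.median(P[:,2])-.083,cv2.minAreaRect(np.float32(P[:,:2]*1000)))
F=c[m&(abs(h-.097)<.006)];A=np.linalg.lstsq(np.c_[F[:,:2],np.ones(len(F))],F[:,2],rcond=None)[0];print('tilt',A[:2],'flange z',np.median(F[:,2]))
print('ring',circ(c[abs(h-.085)<.004][:,:2],.088,t,.006))
E
python3 chk.py s6 w6 e6
```

```text
t: 10.22
tool_pos: [0.5402, -0.158, 0.2749]
tool_rot: [3.092, 0.531, 0.011]
contact_force: [-0.2, -0.1, -0.8]
opening: 0.0512
grip_force: 0.0
0.05930425696004406 ((539.5885620117188, -157.20263671875), (69.61628723144531, 19.902101516723633), 19.729915618896484)
tilt [-2.28578852e-03 -1.41953580e-05] flange z 0.09750725148173431
ring (array([ 0.5378, -0.1562]), 72)
s6 27 slope 0.193 x at y=10.5 55.8 ymin 10.2
w6 261 slope 0.132 x at y=10.5 56.2 ymin 6.0
e6 14 slope -0.18 x at y=10.5 64.3 ymin 33.7
```

View pics/w6.png

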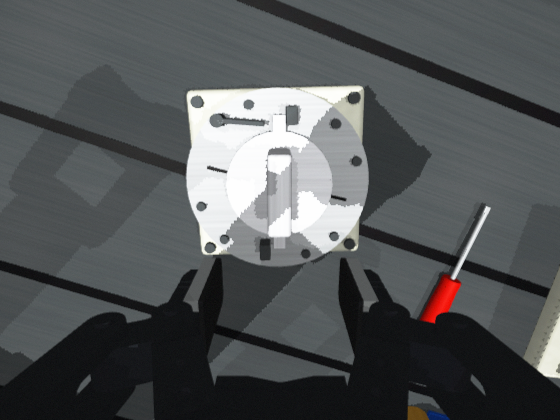

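The wrist view shows the ear (279,122) between the closed catch (tip 265,123) and the post (292,115). Underside is at 59 mm, the bar at 19.7° against a mount yaw of 21.3°, level and centred. The robot is clear.

```bash
python3 -c "
from station import ctrl; print(ctrl.finish_job())"
```

```text
the job is handed in; nothing more can be done
None
```

The bayonet cover is in the housing, turned to the stop posts with the catch closed behind its ear, and the job is handed in; I did not get a verdict back.

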